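Set the spring load of the green cassette's clamp

ROBOT

A 6-joint arm with a two-finger parallel gripper is mounted at the origin on a cart in front of the work surface, level with it; the furniture and walls round the work are solid. World frame = base frame: x ahead of the robot, y to its left, z up, the work surface at z = 0. Lengths are in m, angles in rad, forces in N, time in s.
With the tool pointing down it reaches from about 0.35 to 0.775 m from the base axis. Payload 5.5 kg.
Tool frame: the origin (TCP) lies at the very end of the fingers, on their centre line; the grasp point (between the pads) lies 19 mm behind it; z points along the fingers, y is the line along which they close (so a half turn about z gives the same grasp; the last joint's range is limited). The gripper opens to 85 mm and grips with 20 to 120 N. Pads are 22 mm wide; open, the fingers measure 114 mm over their backs; the gripper's body (76 mm by 85 mm) begins 54 mm behind the grasp point. The pads swing forward as they close: fully open they stand 13 mm farther back than shut.
Start: joints at [-1.282, 0.313, 0.046, 1.304, 0, 1.431], TCP at [0.239, -0.523, 0.231] pointing down, gripper open.
Joint ranges: [-2.76, 2.76], [-0.86, 1.69], [-1.03, 1.26], [-2.2, 2.34], [-1.47, 1.5], [-3.14, 3.14]. Speed limits (rad/s): [2.57, 2.57, 3.14, 3.14, 3.14, 3.14].

INTERFACE

Orientations are given as a unit quaternion [w, x, y, z].
In Python, from workcell import env, imaging, ticket gives the robot as it stands. The module is installed in compiled form; this text tells all that it offers.
- The arm moves only by the tool apply_moves, never from a script. Its argument "rows" is a list of rows, each an object with "xyz": the shift along the tool's x, y, z in mm, a list of three; "turn": the turn, a rotation vector about the tool's x, y, z in rad, a list of three; "grip": the opening, from 0 (shut) to 1 (fully open). A call has 1 to 12 rows; each row is the pose to reach, as a shift and turn from the pose commanded when the call began, along the tool's axes at that moment; what a row does not reach only later rows make up. A row lasts 1/12 s, in which the tool goes at most 41.7 mm and 7.16 degrees, less where a joint would pass 70% of its speed; a pose out of reach is approached as far as the arm can. A call with a gripper value outside its range is refused whole. The fingers move at their own pace and stop on an object; "force" is the grip in N (left out, the last holds). Time passes only in rows, so rows that repeat a pose let the fingers close. It gives the time, the measured TCP pose, the force, the opening and the grip force at its end, in the units of the state.
- env.get_state(): the state, without advancing time (a new reading comes with each control period).
- imaging.read_camera(name): name is "scene" or "side" or "wrist"; returns a dict with "color" (384x512x3 uint8, blue, green, red), "z_map" (384x512 float32, m along the optical axis (not along the pixel's ray), 0 where there is no reading), "camera_matrix" (3x3 intrinsics, pixels), "k1" (the pictures are not rectified: a ray, as slopes to the right and down, at radius r is drawn at 1 + k1 r^2 times it, then the intrinsics apply), "view" (4x4, takes a point from world to camera coordinates). Camera axes: x right, y down, z forward; pixel columns grow to the right and rows downward; lengths in m; the calibration is good to about 2 mm. A picture is of the moment at which its call begins.
- ticket.hand_in(): hands the job in; it is judged then, once.
The state is a dict: "clock": time; "joint_pos": joint angles; "qvel": joint speeds; "tau": joint torques, N m; "tcp_pos": TCP position; "orientation": TCP orientation; "wrist_force": force on the tool from outside, world axes, zero at the start; "ft_torque": the same for the moment, N m; "finger_gap": finger opening in m; "grip_force": force on a finger pad.
Only numpy, scipy, OpenCV 4.12 (cv2) and the standard library are available. Lean on these libraries where they do the work, as an engineer would, in place of code of your own. Each camera call takes 0.05 s, during which the arm holds its last target. There are 200 camera calls.

TASK

Two cassette clamps stand on the bench, one holding a green tissue cassette, the other a blue one. On the clamp with the green cassette, turn the black knob clockwise until the tip of its sprung leaf stands over the red mark on the white scale, then let go. Move the leaf only by its knob, leave the red mark where it is set, and leave the setting of the other clamp alone.

Things in the scene. Friction and masses are not known exactly. Their poses are not given: they have to be found in the camera images.
- green_grip (a point): Knob of the GREEN cassette's clamp: black bar 46 mm long, 14 mm wide, 30 mm tall on a round flange 42 mm across. Point on the vertical turning axis, 9 mm below the bar's top (z = 80 mm), 21 mm above the flange (z = 50 mm), the height to grip. x along the bar, y across it, z up, turning with it. Clockwise from above tightens; stiff (0.08 N m), stays put; 1.75 rad in all, at most 1.35 needed.
- green_leaf: Sprung leaf of the same clamp: flat steel strip 10 mm wide with a thin black pointer end, swinging level about a pivot beside the knob (its origin, z = 33 mm). y points along it to the tip 110 mm away, z up. Geared to the knob: it swings 0.4 rad clockwise from above for each rad that the knob turns clockwise, so the tip moves about 44 mm per rad of the knob. Must not be pushed directly.
- green_tip (a point): The tip of that leaf: on the black pointer, 110 mm from the leaf's pivot and 1 mm short of the pointer's end, over the white scale plate.
- green_mark (a point): Red set mark of the same clamp: middle of a red stripe 12 mm wide, 34 mm long, on the white scale, 110 mm from the leaf's pivot, so that the tip stands right over it when set. It starts 24 to 60 mm clockwise of the tip. Its y axis points away from the pivot.
- blue_tip (a point): Tip of the leaf of the OTHER clamp (blue cassette), to stay as it is. Both clamps are alike and fixed to the bench: grey base 150 x 200 x 10 mm, aluminium housing under the knob at the right end (top z = 32 mm), white scale plate at the left end, the held cassette (28 x 43 x 7 mm) in the middle on the robot's side. Either may stand on the left.

How it is judged:
At the end, for the whole second after the job is handed in: The tip of the green-cassette clamp's leaf stands within 10 mm of the middle of its red mark and is at rest (horizontal distance between green_tip and green_mark below 0.01 m and angular speed of green_leaf below 0.05 rad/s); the robot touches nothing.
It fails at once if the green clamp's leaf is pushed directly instead of by its knob (contact force between any of the fingers, the arm and green_leaf above 1 N).
It fails at once if the green clamp's red mark is shifted by more than 5 mm (distance of green_mark from where it was at the start of the episode above 0.005 m).
It fails at once if the other clamp's leaf tip is moved by more than 10 mm (distance of blue_tip from where it was at the start of the episode above 0.01 m).
It also fails if it takes over 32 s, if anything falls off the work surface, if the arm or the gripper's body presses on something with over 40 N, if the wrist force passes 120 N, or if a joint passes its speed limit or range.

## Working session

There is one attempt and no reset: what is moved stays moved. The work goes in short steps, Python scripts to look and compute and a tool call to move; the robot and the scene stay as the last step left them, time stands still between calls to the robot, and variables do not carry over. Pictures are saved under pics/ and viewed, at most 10 in all, crops included, and the job is handed in when it is done.

Besides the shell and the picture viewer there is one more tool, called as name(argument=value, ...) on one line, values as JSON. apply_moves: Moves the arm, as the interface text tells. Its arguments: {"type":"object","properties":{"rows":{"type":"array"},"force":{"type":"number"}},"required":["rows"]}

```bash
mkdir -p pics
cat > h.py <<'E'
import numpy as np, cv2, pickle
from workcell import env, imaging, ticket
from scipy.spatial.transform import Rotation as R
def shot(name,png=None):
    d=imaging.read_camera(name)
    if png: cv2.imwrite('pics/'+png,d['color'])
    pickle.dump(d,open('last_%s.pkl'%name,'wb')); return d
def ray(d,uv,z):
    K=np.array(d['camera_matrix']);D=np.array([d['k1'],0,0,0,0.])
    uv=np.asarray(uv,float).reshape(-1,1,2)
    n=cv2.undistortPoints(uv,K,D).reshape(-1,2)
    V=np.array(d['view']);Rm=V[:3,:3];c=-Rm.T@V[:3,3]
    r=np.c_[n,np.ones(len(n))]@Rm
    return c+r*((z-c[2])/r[:,2])[:,None]
def load(n): return pickle.load(open('last_%s.pkl'%n,'rb'))
E
python3 - <<'E'
from h import *
a=shot('scene');b=shot('side')
cv2.imwrite('pics/a.png',np.vstack([a['color'],b['color']])[:, :])
cv2.imwrite('pics/a1.png',cv2.resize(a['color'],(800,600)))
cv2.imwrite('pics/b1.png',b['color'])
for d in(a,b):
    V=d['view'];print(np.round(-V[:3,:3].T@V[:3,3],3),np.round(V[2,:3],2))
s=env.get_state();print(s)
E
```

```text
[-0.342  0.636  0.807] [ 0.67 -0.47 -0.58]
[0.451 0.824 0.422] [ 0.06 -0.92 -0.38]
{'clock': 0.1, 'joint_pos': array([-1.28162558e+00,  3.13906261e-01,  4.51077641e-02,  1.30359500e+00,
        1.34251130e-07,  1.43121210e+00]), 'qvel': array([-0.00054024, -0.00175437,  0.00274625, -0.0004856 , -0.00011253,
        0.0012936 ]), 'tau': array([ 2.67186610e-03, -4.81723809e+01,  2.99245334e+01,  1.26714617e-02,
       -1.47589353e-04,  1.87167223e-05]), 'tcp_pos': array([ 0.23892109, -0.52252248,  0.23051508]), 'orientation': array([-7.96358652e-04,  9.77108705e-01,  2.12739139e-01, -5.96062618e-05]), 'wrist_force': array([ 0.20439236,  0.45185007, -0.89034278]), 'ft_torque': array([-0.03020122, -0.05092786,  0.03907394]), 'grip_force': 0.0, 'finger_gap': 0.0855738739391055}
```

View pics/a1.png

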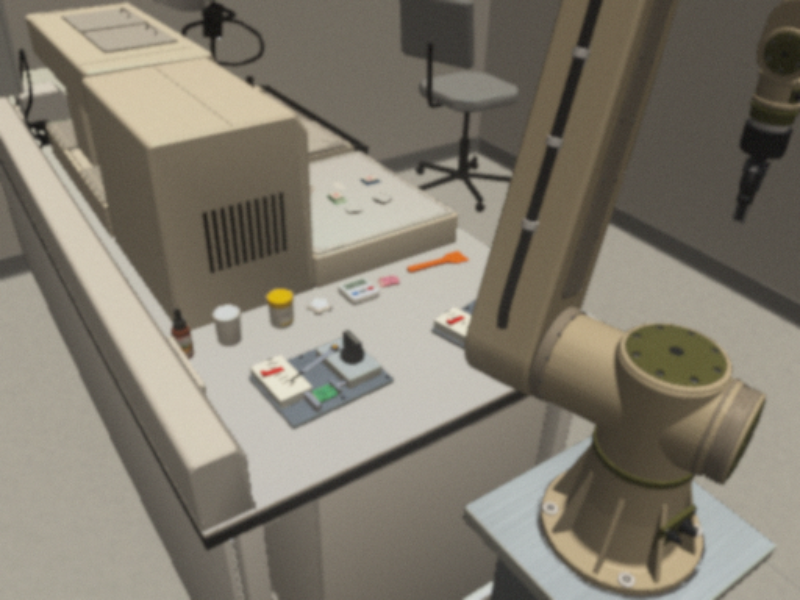

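View pics/b1.png

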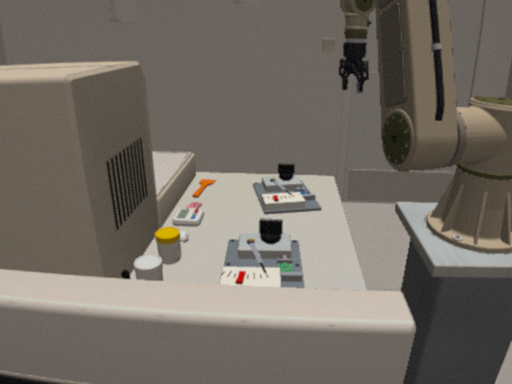

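The green clamp is the nearer one on the left. In the scene picture (800 px wide) its knob is at (350,348), its red mark at (272,372) and its green cassette at (325,393). In the side picture the knob is at (270,230).

Run:
```python
from h import *
for n,box in (('scene',(155,205,255,275)),('side',(220,210,310,292))):
    d=load(n);x0,y0,x1,y1=box
    c=d['color'].astype(int);B,G,Rr=c[...,0],c[...,1],c[...,2]
    ms={'red':((Rr>G+50)&(Rr>B+50),.02),'green':((G>Rr+40)&(G>B+20),.03),'knob':(c.max(2)<45,.072)}
    for k,(m,z) in ms.items():
        mm=np.zeros(m.shape,np.uint8);mm[y0:y1,x0:x1]=m[y0:y1,x0:x1]
        nn,l,st,ce=cv2.connectedComponentsWithStats(mm)
        if nn<2: print(n,k,'none');continue
        i=1+np.argmax(st[1:,4]);u=ce[i]
        K=d['camera_matrix'];zz=np.median(d['z_map'][(l==i)&(d['z_map']>0)])
        nr=cv2.undistortPoints(u.reshape(1,1,2),np.array(K),np.array([d['k1'],0,0,0,0.])).ravel()
        V=d['view'];p=V[:3,:3].T@(np.r_[nr,1]*zz-V[:3,3])
        print(n,k,st[i],u.round(1),'depth pt',p.round(3),'plane',ray(d,u,z)[0].round(3))
        if k=='knob': # top row
            ys,xs=np.where(l==i); t=ys.min(); print(' top',ray(d,[xs[ys<=t+1].mean(),t],.08)[0].round(3))
```

```text
scene red [167 235  14   6  49] [173.4 237.4] depth pt [0.526 0.27  0.033] plane [0.541 0.263 0.02 ]
scene green [200 246  16  11 101] [207.5 251. ] depth pt [0.449 0.213 0.017] plane [0.436 0.22  0.03 ]
scene knob [222 220   1   1   1] [222. 220.] depth pt [0.479 0.15  0.072] plane [0.479 0.15  0.072]
 top [0.47  0.156 0.08 ]
side red [236 271  10  12  83] [240.5 276.5] depth pt [0.524 0.267 0.03 ] plane [0.526 0.252 0.02 ]
side green [278 263  15   9 100] [285.4 266.8] depth pt [0.447 0.207 0.014] plane [0.447 0.23  0.03 ]
side knob [260 221  22  22 410] [270.2 230.8] depth pt [0.478 0.15  0.059] plane [0.477 0.173 0.072]
 top [0.479 0.148 0.08 ]
```

apply_moves(rows=[{"xyz": [249,-256,0],"turn": [0,0,0],"grip": 1},{"xyz": [249,-256,0],"turn": [0,0,0],"grip": 1},{"xyz": [249,-256,0],"turn": [0,0,0],"grip": 1},{"xyz": [249,-256,0],"turn": [0,0,0],"grip": 1},{"xyz": [249,-256,0],"turn": [0,0,0],"grip": 1},{"xyz": [249,-256,0],"turn": [0,0,0],"grip": 1},{"xyz": [249,-256,0],"turn": [0,0,0],"grip": 1},{"xyz": [249,-256,0],"turn": [0,0,0],"grip": 1},{"xyz": [249,-256,0],"turn": [0,0,0],"grip": 1},{"xyz": [497,-512,0],"turn": [0,0,0],"grip": 1},{"xyz": [497,-512,0],"turn": [0,0,0],"grip": 1},{"xyz": [497,-512,0],"turn": [0,0,0],"grip": 1}])

```text
clock: 1.1
tcp_pos: [0.4008, -0.067, 0.2312]
orientation: [0.0, 0.977, 0.212, 0.0]
wrist_force: [1.3, 0.2, 0.2]
finger_gap: 0.0857
grip_force: 0.0
```

apply_moves(rows=[{"xyz": [140,-145,0],"turn": [0,0,0],"grip": 1},{"xyz": [140,-145,0],"turn": [0,0,0],"grip": 1},{"xyz": [140,-145,0],"turn": [0,0,0],"grip": 1},{"xyz": [140,-145,0],"turn": [0,0,0],"grip": 1},{"xyz": [140,-145,0],"turn": [0,0,0],"grip": 1},{"xyz": [140,-145,0],"turn": [0,0,0],"grip": 1},{"xyz": [140,-145,0],"turn": [0,0,0],"grip": 1},{"xyz": [140,-145,0],"turn": [0,0,0],"grip": 1}])

```text
clock: 1.77
tcp_pos: [0.4673, 0.1212, 0.2308]
orientation: [0.0, 0.977, 0.213, -0.001]
wrist_force: [0.6, -0.6, -0.7]
finger_gap: 0.0853
grip_force: 0.0
```

Run:
```python
from h import *
d=shot('wrist');cv2.imwrite('pics/w1.png',cv2.resize(d['color'],(800,600)))
V=d['view'];print(np.round(-V[:3,:3].T@V[:3,3],3),np.round(V[:3,:3],2).tolist());s=env.get_state();print(s['tcp_pos'],s['orientation'],s['joint_pos'])
```

```text
[0.531 0.151 0.375] [[0.42, -0.91, 0.0], [-0.87, -0.4, 0.28], [-0.26, -0.12, -0.96]]
[0.46730751 0.12059035 0.23092187] [ 1.56299624e-04  9.77162153e-01  2.12494045e-01 -6.18619009e-04] [ 8.63071347e-02  1.35708447e-01 -1.82503888e-01  1.25377129e+00
 -4.67761924e-04  2.79964680e+00]
```

View pics/w1.png

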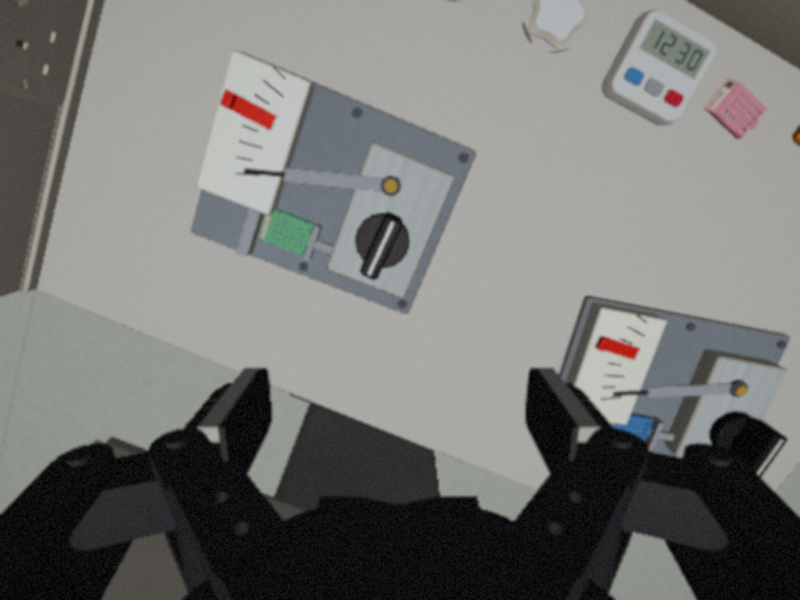

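In the wrist picture the green clamp's knob bar runs from (396,218) to (370,275). Its pivot is at (390,186), its pointer tip at (245,172) and its red mark at (249,110). Next I measure these points.

```bash
cat > meas.py <<'E'
from h import *
def comp(m,box,a=None):
    x0,y0,x1,y1=box;mm=np.zeros(m.shape,np.uint8);mm[y0:y1,x0:x1]=m[y0:y1,x0:x1]
    nn,l,st,ce=cv2.connectedComponentsWithStats(mm);i=1+np.argmax(st[1:,4])
    return l==i
def world(d,m):
    ys,xs=np.where(m&(d['z_map']>0)); z=d['z_map'][ys,xs]
    n=cv2.undistortPoints(np.c_[xs,ys].astype(float).reshape(-1,1,2),np.array(d['camera_matrix']),np.array([d['k1'],0,0,0,0.])).reshape(-1,2)
    V=np.array(d['view']);return (np.c_[n*z[:,None],z]-V[:3,3])@V[:3,:3]
E
python3 - <<'E'
from meas import *
d=load('wrist');s=.64
c=d['color'].astype(int);B,G,Rr=c[...,0],c[...,1],c[...,2]
red=comp((Rr>G+60)&(Rr>B+60),(120,40,200,100))
W=world(d,red);print('red',W.mean(0).round(4),cv2.minAreaRect((W[:,:2]*1000).astype(np.float32)))
for n,u,z in(('pivot',(390,186),.035),('tip',(245,172),.033),('mark',(249,110),W[:,2].mean()),('barA',(396,218),.08),('barB',(370,275),.08),('flange',(383,240),.05)):
    print(n,ray(d,np.array(u)*s,z)[0].round(4))
allw=world(d,np.ones(red.shape,bool))
k=(allw[:,2]>.07)&(allw[:,2]<.09)&(np.hypot(allw[:,0]-.478,allw[:,1]-.145)<.06)
P=(allw[k,:2]*1000).astype(np.float32);print(k.sum(),allw[k].mean(0).round(4),cv2.minAreaRect(P))
E
```

```text
red [0.5247 0.2691 0.0341] ((524.6285400390625, 268.2816162109375), (37.882171630859375, 11.034398078918457), 87.24390411376953)
pivot [0.5181 0.1513 0.035 ]
tip [0.4816 0.2563 0.033 ]
mark [0.5246 0.2678 0.0341]
barA [0.5024 0.1389 0.08  ]
barB [0.4589 0.139  0.08  ]
flange [0.4805 0.1397 0.05  ]
546 [0.4805 0.1408 0.081 ] ((479.39178466796875, 140.61048889160156), (14.001736640930176, 45.882164001464844), 89.71469116210938)
```

apply_moves(rows=[{"xyz": [20,-12,0],"turn": [0,0,-1.4],"grip": 1},{"xyz": [20,-12,0],"turn": [0,0,-1.4],"grip": 1},{"xyz": [20,-12,0],"turn": [0,0,-1.4],"grip": 0.8},{"xyz": [20,-12,0],"turn": [0,0,-1.4],"grip": 0.6},{"xyz": [20,-12,0],"turn": [0,0,-1.4],"grip": 0.6},{"xyz": [20,-12,0],"turn": [0,0,-1.4],"grip": 0.6},{"xyz": [20,-12,0],"turn": [0,0,-1.4],"grip": 0.6},{"xyz": [20,-12,0],"turn": [0,0,-1.4],"grip": 0.6},{"xyz": [20,-12,0],"turn": [0,0,-1.4],"grip": 0.6},{"xyz": [20,-12,0],"turn": [0,0,-1.4],"grip": 0.6},{"xyz": [20,-12,0],"turn": [0,0,-1.4],"grip": 0.6},{"xyz": [20,-12,0],"turn": [0,0,-1.4],"grip": 0.6}])

```text
clock: 2.82
tcp_pos: [0.4808, 0.1386, 0.2314]
orientation: [0.0, 0.609, 0.793, -0.0]
wrist_force: [0.2, -0.2, 0.2]
finger_gap: 0.0514
grip_force: 0.0
```

apply_moves(rows=[{"xyz": [0,0,0],"turn": [0,0,-1.31],"grip": 0.6},{"xyz": [0,0,0],"turn": [0,0,-1.31],"grip": 0.6},{"xyz": [0,0,0],"turn": [0,0,-1.31],"grip": 0.6},{"xyz": [0,0,0],"turn": [0,0,-1.31],"grip": 0.6},{"xyz": [0,0,0],"turn": [0,0,-1.31],"grip": 0.6},{"xyz": [0,0,0],"turn": [0,0,-1.31],"grip": 0.6},{"xyz": [0,0,0],"turn": [0,0,-1.31],"grip": 0.6},{"xyz": [0,0,0],"turn": [0,0,-1.31],"grip": 0.6},{"xyz": [0,0,0],"turn": [0,0,-1.31],"grip": 0.6},{"xyz": [0,0,0],"turn": [0,0,-1.31],"grip": 0.6},{"xyz": [0,0,0],"turn": [0,0,-1.31],"grip": 0.6},{"xyz": [0,0,0],"turn": [0,0,-1.31],"grip": 0.6}])

```text
clock: 3.82
tcp_pos: [0.4809, 0.1387, 0.2314]
orientation: [-0.0, 0.002, 1.0, -0.0]
wrist_force: [0.4, 0.4, -1.0]
finger_gap: 0.051
grip_force: 0.0
```

Run:
```python
from meas import *
d=shot('wrist');cv2.imwrite('pics/w2.png',d['color'])
s=env.get_state();print(s['clock'],s['tcp_pos'],R.from_quat(np.roll(s['orientation'],-1)).as_matrix().round(3).tolist(),s['joint_pos'].round(3),s['finger_gap'])
allw=world(d,np.ones(d['z_map'].shape,bool))
k=(allw[:,2]>.072)&(allw[:,2]<.09)&(np.hypot(allw[:,0]-.48,allw[:,1]-.14)<.04)
P=(allw[k,:2]*1000).astype(np.float32);print(k.sum(),allw[k].mean(0).round(4),cv2.minAreaRect(P))
```

```text
3.8667 [0.48092933 0.1389411  0.23143047] [[-1.0, 0.007, 0.0], [0.007, 1.0, -0.0], [-0.0, -0.0, -1.0]] [ 0.121  0.169 -0.141  1.26  -0.     0.128] 0.05129820570458918
530 [0.478  0.1403 0.0811] ((479.2318420410156, 140.18861389160156), (46.04409408569336, 13.446856498718262), 0.08139645308256149)
```

View pics/w2.png

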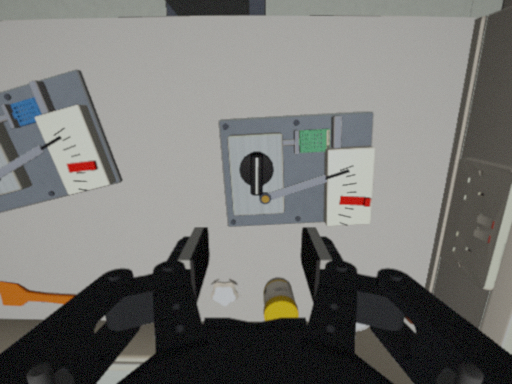

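The bar lies along world x, centred at about (0.479, 0.140) and seen at (257,175). The fingers close across it, so I descend and grip.

apply_moves(rows=[{"xyz": [2,1,40],"turn": [0,0,0],"grip": 0.6},{"xyz": [2,1,75],"turn": [0,0,0],"grip": 0.6},{"xyz": [2,1,105],"turn": [0,0,0],"grip": 0.6},{"xyz": [2,1,130],"turn": [0,0,0],"grip": 0.6},{"xyz": [2,1,145],"turn": [0,0,0],"grip": 0.6},{"xyz": [2,1,158],"turn": [0,0,0],"grip": 0.6},{"xyz": [2,1,168],"turn": [0,0,0],"grip": 0.6},{"xyz": [2,1,175],"turn": [0,0,0],"grip": 0.6},{"xyz": [2,1,175],"turn": [0,0,0],"grip": 0.6},{"xyz": [2,1,175],"turn": [0,0,0],"grip": 0.6}])

```text
clock: 4.7
tcp_pos: [0.4792, 0.1412, 0.0565]
orientation: [0.0, 0.002, 1.0, -0.0]
wrist_force: [0.3, -0.6, 0.7]
finger_gap: 0.0511
grip_force: 0.0
```

apply_moves(rows=[{"xyz": [0,0,0],"turn": [0,0,0],"grip": 0.3},{"xyz": [0,0,0],"turn": [0,0,0],"grip": 0.2},{"xyz": [0,0,0],"turn": [0,0,0],"grip": 0.1},{"xyz": [0,0,0],"turn": [0,0,0],"grip": 0},{"xyz": [0,0,0],"turn": [0,0,0],"grip": 0},{"xyz": [0,0,0],"turn": [0,0,0],"grip": 0},{"xyz": [0,0,0],"turn": [0,0,0],"grip": 0},{"xyz": [0,0,0],"turn": [0,0,0],"grip": 0},{"xyz": [0,0,0],"turn": [0,0,0],"grip": 0},{"xyz": [0,0,0],"turn": [0,0,0],"grip": 0}], force=50)

```text
clock: 5.53
tcp_pos: [0.4798, 0.1407, 0.0573]
orientation: [0.001, 0.002, 1.0, -0.001]
wrist_force: [-1.0, -4.6, 6.5]
finger_gap: 0.0129
grip_force: 50.6
```

apply_moves(rows=[{"xyz": [0,0,0],"turn": [0,0,0.08],"grip": 0},{"xyz": [0,0,0],"turn": [0,0,0.16],"grip": 0},{"xyz": [0,0,0],"turn": [0,0,0.24],"grip": 0},{"xyz": [0,0,0],"turn": [0,0,0.32],"grip": 0},{"xyz": [0,0,0],"turn": [0,0,0.4],"grip": 0},{"xyz": [0,0,0],"turn": [0,0,0.48],"grip": 0},{"xyz": [0,0,0],"turn": [0,0,0.56],"grip": 0},{"xyz": [0,0,0],"turn": [0,0,0.64],"grip": 0},{"xyz": [0,0,0],"turn": [0,0,0.72],"grip": 0},{"xyz": [0,0,0],"turn": [0,0,0.8],"grip": 0},{"xyz": [0,0,0],"turn": [0,0,0.9],"grip": 0},{"xyz": [0,0,0],"turn": [0,0,0.9],"grip": 0}])

```text
clock: 6.53
tcp_pos: [0.4799, 0.1407, 0.0573]
orientation: [0.001, 0.438, 0.899, -0.0]
wrist_force: [-0.9, -3.7, 4.8]
finger_gap: 0.0131
grip_force: 50.6
```

Run:
```python
from meas import *
s=env.get_state();print(s['clock'],s['tcp_pos'],s['orientation'],s['wrist_force'],s['ft_torque'],s['finger_gap'])
a=shot('scene');b=shot('side');w=shot('wrist')
for d in (a,b,w):
    V=d['view'];P=V[:3,:3]@np.array([.51,.26,.033])+V[:3,3];print((np.array(d['camera_matrix'])@P/P[2]).round(0))
cv2.imwrite('pics/m.png',np.hstack([cv2.resize(b['color'][215:300,210:310],(400,340),interpolation=2),cv2.resize(w['color'],(400,340))]))
```

```text
6.5333 [0.47992401 0.14065953 0.05730122] [ 1.31471947e-03  4.38379412e-01  8.98788942e-01 -4.47115468e-04] [-0.91758033 -3.73321222  4.77963993] [-0.84410805  0.06863781 -0.04956805] 0.013093391195508609
[179. 240.   1.]
[249. 274.   1.]
[423. 103.   1.]
```

View pics/m.png

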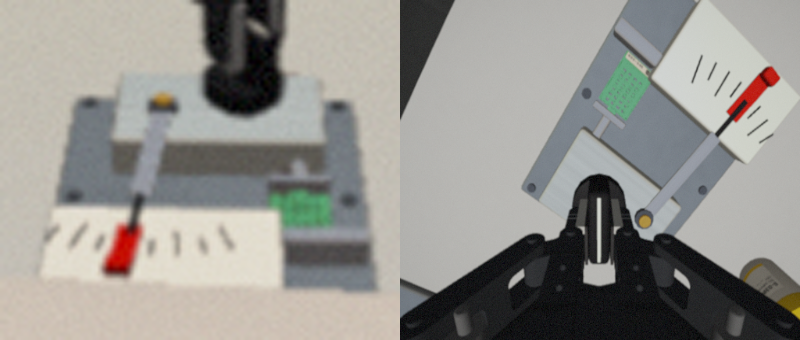

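The pointer lies over the red stripe in both views. The turn so far and the first measurement put it slightly short. I measure the remainder.

Run:
```python
from meas import *
d=load('wrist')
c=d['color'].astype(int);B,G,Rr=c[...,0],c[...,1],c[...,2]
red=comp((Rr>G+60)&(Rr>B+60),(400,60,500,150))
ys,xs=np.where(red);W=ray(d,np.c_[xs,ys],.033)
print(cv2.minAreaRect((W[:,:2]*1000).astype(np.float32)))
box=(420,90,470,150);x0,y0,x1,y1=box
bl=np.zeros(red.shape,bool);bl[y0:y1,x0:x1]=(c.max(2)<75)[y0:y1,x0:x1]
ys,xs=np.where(comp(bl,box));L=ray(d,np.c_[xs,ys],.033)
print(len(L),cv2.minAreaRect((L[:,:2]*1000).astype(np.float32)),cv2.boxPoints(cv2.minAreaRect((L[:,:2]*1000).astype(np.float32))))
gold=comp((Rr>B+50)&(Rr<230)&(G>B+25),(280,220,340,270));ys,xs=np.where(gold);print('pivot',ray(d,np.c_[xs,ys],.035).mean(0))
cv2.imwrite('pics/z.png',cv2.resize(d['color'][60:160,390:500],(770,600),interpolation=cv2.INTER_NEAREST))
```

```text
((524.722412109375, 270.25347900390625), (41.877498626708984, 13.609809875488281), 83.17767333984375)
159 ((524.0187377929688, 254.58399963378906), (18.368974685668945, 3.2263565063476562), 87.65641784667969) [[522.0314  245.47316]
 [525.255   245.34123]
 [526.0061  263.69482]
 [522.7825  263.82678]]
pivot [0.52220942 0.14966659 0.035     ]
```

View pics/z.png

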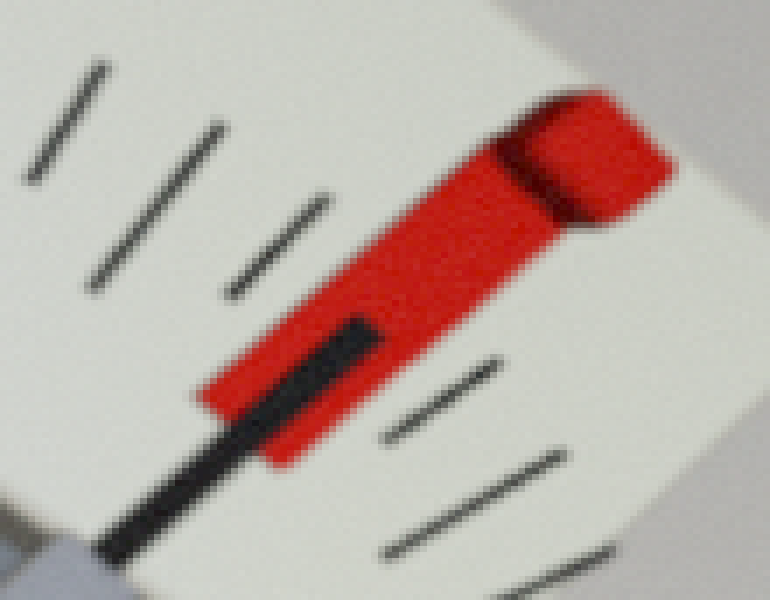

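The tip at (365,328) in the crop lies on the middle line of the stripe, so I let go and rise.

apply_moves(rows=[{"xyz": [0,0,0],"turn": [0,0,0.9],"grip": 0.15},{"xyz": [0,0,0],"turn": [0,0,0],"grip": 0.4},{"xyz": [0,0,0],"turn": [0,0,0],"grip": 0.5}])

```text
clock: 6.93
tcp_pos: [0.4794, 0.1417, 0.0566]
orientation: [0.0, 0.435, 0.901, 0.0]
wrist_force: [-0.3, 0.3, -0.3]
finger_gap: 0.0361
grip_force: 0.0
```

I left a stray 0.9 turn in the first row of that call, so the knob may have moved. I rise and check.

apply_moves(rows=[{"xyz": [0,0,0],"turn": [0,0,0],"grip": 0.6},{"xyz": [0,0,0],"turn": [0,0,0],"grip": 0.6},{"xyz": [0,0,-20],"turn": [0,0,0],"grip": 0.6},{"xyz": [0,0,-50],"turn": [0,0,0],"grip": 0.6},{"xyz": [0,0,-80],"turn": [0,0,0],"grip": 0.6},{"xyz": [0,0,-80],"turn": [0,0,0],"grip": 0.6},{"xyz": [0,0,-80],"turn": [0,0,0],"grip": 0.6}])

```text
clock: 7.52
tcp_pos: [0.4808, 0.1419, 0.1381]
orientation: [0.002, 0.437, 0.9, 0.001]
wrist_force: [0.3, 0.1, -0.5]
finger_gap: 0.0512
grip_force: 0.0
```

Run:
```python
from meas import *
d=shot('wrist');s=env.get_state();print(s['clock'],s['tcp_pos'],s['wrist_force'],s['finger_gap'])
allw=world(d,np.ones(d['z_map'].shape,bool))
k=(allw[:,2]>.072)&(allw[:,2]<.09)&(np.hypot(allw[:,0]-.48,allw[:,1]-.14)<.03)
print(k.sum(),cv2.minAreaRect((allw[k,:2]*1000).astype(np.float32)))
cv2.imwrite('pics/f.png',cv2.resize(d['color'],(800,600)))
```

```text
7.5667 [0.47951806 0.14165112 0.1366541 ] [-0.63324097 -1.06779507  0.22295771] 0.05101499454299634
1024 ((478.9071044921875, 140.96987915039062), (14.018489837646484, 45.508514404296875), 30.609588623046875)
```

View pics/f.png

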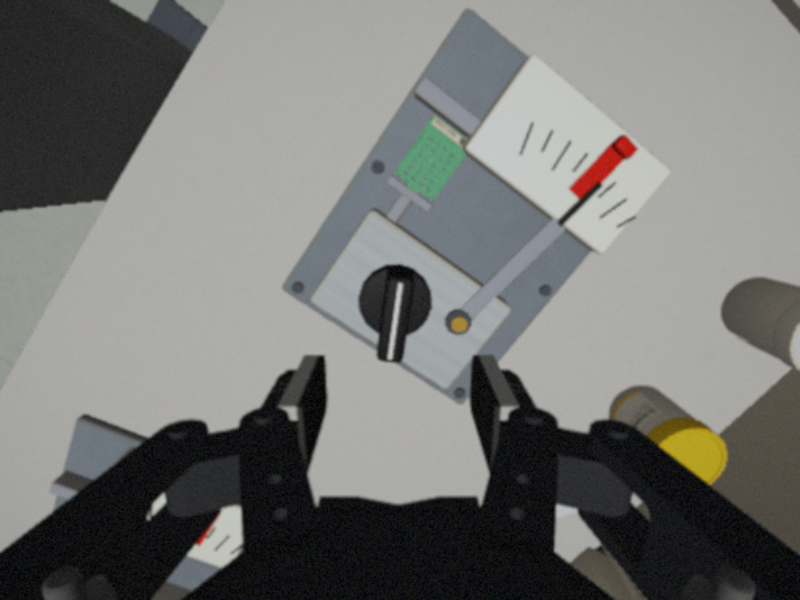

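The stray turn carried the knob on by about 0.13 rad, so the tip stands about 6 mm past the stripe's middle, at (598,187) at the stripe's edge. I align with the bar, re-grip and turn back 0.13.

apply_moves(rows=[{"xyz": [0,0,0],"turn": [0,0,0.07],"grip": 0.6},{"xyz": [0,0,0],"turn": [0,0,0.13],"grip": 0.6},{"xyz": [0,0,20],"turn": [0,0,0.13],"grip": 0.6},{"xyz": [0,0,40],"turn": [0,0,0.13],"grip": 0.6},{"xyz": [0,0,60],"turn": [0,0,0.13],"grip": 0.6},{"xyz": [0,0,72],"turn": [0,0,0.13],"grip": 0.6},{"xyz": [0,0,79],"turn": [0,0,0.13],"grip": 0.6},{"xyz": [0,0,79],"turn": [0,0,0.13],"grip": 0.6},{"xyz": [0,0,79],"turn": [0,0,0.13],"grip": 0.6}])

```text
clock: 8.32
tcp_pos: [0.4784, 0.1414, 0.0565]
orientation: [-0.001, 0.494, 0.87, -0.001]
wrist_force: [-0.3, -0.6, 0.1]
finger_gap: 0.0507
grip_force: 0.0
```

apply_moves(rows=[{"xyz": [0,0,0],"turn": [0,0,0],"grip": 0.3},{"xyz": [0,0,0],"turn": [0,0,0],"grip": 0.2},{"xyz": [0,0,0],"turn": [0,0,0],"grip": 0.1},{"xyz": [0,0,0],"turn": [0,0,0],"grip": 0},{"xyz": [0,0,0],"turn": [0,0,0],"grip": 0},{"xyz": [0,0,0],"turn": [0,0,0],"grip": 0},{"xyz": [0,0,0],"turn": [0,0,0],"grip": 0},{"xyz": [0,0,0],"turn": [0,0,0],"grip": 0},{"xyz": [0,0,0],"turn": [0,0,0],"grip": 0}], force=50)

```text
clock: 9.07
tcp_pos: [0.4795, 0.1414, 0.0583]
orientation: [0.001, 0.494, 0.87, 0.0]
wrist_force: [-1.6, -2.2, 5.5]
finger_gap: 0.0132
grip_force: 49.5
```

apply_moves(rows=[{"xyz": [0,0,0],"turn": [0,0,-0.04],"grip": 0},{"xyz": [0,0,0],"turn": [0,0,-0.08],"grip": 0},{"xyz": [0,0,0],"turn": [0,0,-0.12],"grip": 0},{"xyz": [0,0,0],"turn": [0,0,-0.12],"grip": 0},{"xyz": [0,0,0],"turn": [0,0,-0.12],"grip": 0},{"xyz": [0,0,0],"turn": [0,0,-0.12],"grip": 0}])

```text
clock: 9.57
tcp_pos: [0.4794, 0.1413, 0.0583]
orientation: [0.001, 0.441, 0.898, 0.0]
wrist_force: [-2.1, -1.4, 6.0]
finger_gap: 0.013
grip_force: 49.5
```

apply_moves(rows=[{"xyz": [0,0,0],"turn": [0,0,0],"grip": 0.15},{"xyz": [0,0,0],"turn": [0,0,0],"grip": 0.4},{"xyz": [0,0,0],"turn": [0,0,0],"grip": 0.6},{"xyz": [0,0,0],"turn": [0,0,0],"grip": 0.6},{"xyz": [0,0,0],"turn": [0,0,0],"grip": 0.6},{"xyz": [0,0,-20],"turn": [0,0,0],"grip": 0.6},{"xyz": [0,0,-50],"turn": [0,0,0],"grip": 0.6},{"xyz": [0,0,-80],"turn": [0,0,0],"grip": 0.6},{"xyz": [0,0,-80],"turn": [0,0,0],"grip": 0.6},{"xyz": [0,0,-80],"turn": [0,0,0],"grip": 0.6}])

```text
clock: 10.4
tcp_pos: [0.4808, 0.1417, 0.139]
orientation: [0.002, 0.441, 0.898, 0.001]
wrist_force: [0.2, -0.3, -0.2]
finger_gap: 0.0513
grip_force: 0.0
```

Run:
```python
from meas import *
d=shot('wrist');s=env.get_state();print(s['clock'],s['tcp_pos'],s['wrist_force'],s['finger_gap'])
allw=world(d,np.ones(d['z_map'].shape,bool))
k=(allw[:,2]>.072)&(allw[:,2]<.09)&(np.hypot(allw[:,0]-.48,allw[:,1]-.14)<.03)
print(k.sum(),cv2.minAreaRect((allw[k,:2]*1000).astype(np.float32)))
cv2.imwrite('pics/g.png',cv2.resize(d['color'],(800,600)))
```

```text
10.45 [0.47954757 0.14157991 0.13757906] [ 0.63425371 -0.26665986  0.08197036] 0.050839982491473666
1010 ((478.98187255859375, 141.330322265625), (13.649040222167969, 45.044639587402344), 37.317588806152344)
```

View pics/g.png

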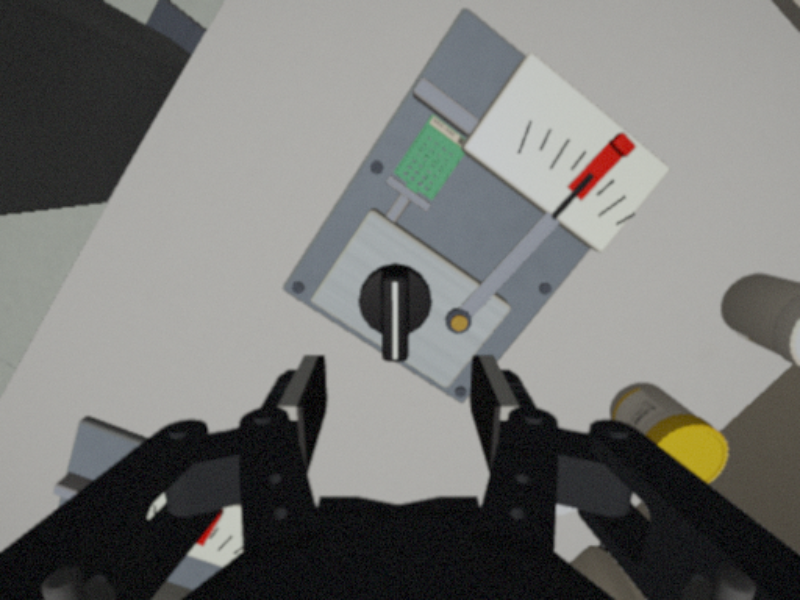

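The tip at (590,178) lies on the stripe's middle line, the fingers are clear and the blue clamp is untouched, so I hand in.

```bash
python3 -c "
from workcell import ticket
print(ticket.hand_in())"
```

```text
the job is handed in; nothing more can be done
None
```

I handed the job in with the green clamp's leaf tip over its red mark, the knob released and the blue clamp untouched; a mistaken row in my release move overshot the mark by about 6 mm, and I re-gripped the knob and turned it back to correct that (no verdict was shown).

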